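Clamp a dropper bottle in the bottle vise by its ball knob

ROBOT

A 6-joint arm with a two-finger parallel gripper is mounted at the origin on a cart in front of the work surface, level with it; the furniture and walls round the work are solid. World frame = base frame: x ahead of the robot, y to its left, z up, the work surface at z = 0. Lengths are in m, angles in rad, forces in N, time in s.
With the tool pointing down it reaches from about 0.25 to 0.725 m from the base axis. Payload 4 kg.
Tool frame: the origin (TCP) lies midway between the tips of the shut fingers; the grasp point (between the pads) lies 19 mm behind it; z points along the fingers, y is the line along which they close (so a half turn about z gives the same grasp; the last joint's range is limited). The gripper opens to 85 mm and grips with 20 to 120 N. Pads are 22 mm wide; open, the fingers measure 114 mm over their backs; the gripper's body (76 mm by 85 mm) begins 54 mm behind the grasp point. The pads swing forward as they close: fully open they stand 13 mm farther back than shut.
Start: joints at [-1.297, 0.241, 0.005, 1.335, 0, 1.571], TCP at [0.135, -0.481, 0.231] pointing down, gripper open.
Joint ranges: [-2.72, 2.72], [-1.05, 1.87], [-1.09, 1.28], [-1.99, 2.15], [-1.42, 1.44], [-3.14, 3.14]. Speed limits (rad/s): [2.79, 2.79, 3.14, 3.14, 3.14, 3.14].

INTERFACE

Orientations are given as [roll, pitch, yaw] about the fixed x, y, z axes, in that order (R = Rz(yaw) Ry(pitch) Rx(roll)).
In Python, from workcell import robot gives the robot as it stands.
- The arm moves only by the tool play_rows, never from a script. Its argument "series" is a list of rows, each a list of 2 entries, a list of its own where there are three numbers: the shift along the tool's x, y, z normalised to -1 to 1, where 1 is 25 mm, then the turn about the tool's z normalised to -1 to 1, where 1 is 0.08 rad. A call has 1 to 10 rows; each row shifts and turns the commanded pose from where the row before left it, along the tool's axes as they then stand; what a row does not reach is not made up. A row lasts 1/10 s, in which the tool goes at most 50 mm and 8.59 degrees, less where a joint would pass 70% of its speed; a pose out of reach is approached as far as the arm can. A call with a number of a shift or a turn outside -1 to 1 is refused whole. A call with a gripper value outside its range is refused whole. "claw" is the opening in per cent of the stroke, from 0 (shut) to 100 (fully open), set as the call begins (left out, the last holds). The fingers move at their own pace and stop on an object; "squeeze" is the grip in N (left out, the last holds). Time passes only in rows, so rows that do not move let the fingers close. It gives the time, the measured TCP pose, the force, the opening and the grip force at its end, in the units of the state.
- robot.get_state(): the state, without advancing time (a new reading comes with each control period).
- robot.get_image(name): name is "scene" or "side" or "wrist"; returns a dict with "image" (480x640x3 uint8, red, green, blue), "fov_y" (degrees; the focal length in pixels is half the picture's height over the tangent of half this angle, whatever the lens; pixels are square), "cx", "cy" (the principal point, pixels), "k1" (the pictures are not rectified: a ray, as slopes to the right and down, at radius r is drawn at 1 + k1 r^2 times it, then the intrinsics apply), "R" (3x3) and "t" (3): a world point X has camera coordinates R X + t. Camera axes: x right, y down, z forward; pixel columns grow to the right and rows downward; lengths in m; the calibration is good to about 2 mm. A picture is of the moment at which its call begins. There is no depth.
- robot.finish_job(): hands the job in; it is judged then, once.
The state is a dict: "time": time; "q": joint angles; "qd": joint speeds; "effort": joint torques, N m; "tool_pos": TCP position; "tcp_rot": TCP orientation; "contact_force": force on the tool from outside, world axes, zero at the start; "torque": the same for the moment, N m; "gripper_width": finger opening in m; "gripper_force": force on a finger pad.
Only numpy, scipy, OpenCV 4.12 (cv2) and the standard library are available. Lean on these libraries where they do the work, as an engineer would, in place of code of your own. Each camera call takes 0.05 s, during which the arm holds its last target. There are 200 camera calls.

TASK

Stand the dropper bottle upright in the V nest of the small green bottle vise, so that its cap can be taken off later. Then turn the vise's black ball knob clockwise until the pad holds the bottle snugly home in the V with about 14 newtons (the red collar on the pad's stem just disappears) and let go; it is glass, so never squeeze it much harder. Keep the bottle upright and leave the other things where they are.

Things in the scene. Friction and masses are not known exactly. Their poses are not given: they have to be found in the camera images.
- bottle_mid (a point): Centre, half-way up, of the small brown dropper bottle (loose, about 0.1 kg): 34 mm across its round glass body, 102 mm tall with its dropper bulb, standing upright on the table. Its glass body is straight from the base to about 60 mm up; above come a narrower collar and the black bulb. z up along its axis.
- nest_seat (a point): Floor point of the vise's V nest where the axis of a fully seated bottle lies (to 2 mm), on the base plate 8 mm above the table. Its +y points along the vise, from the knob into the V; z up. The V's two rubber walls, at 45 degrees to y, stand 28 mm above this floor beyond the bottle and reach 32 mm to either side. Open above and towards -y, where the pad comes from.
- ball_centre (a point): Centre of the vise's smooth black ball knob, 44 mm diameter, 108 mm above the table, 135 mm from nest_seat on its -y side; y as nest_seat's, fixed to the vise (does not turn). Upright 14 mm shaft below; green housing up to 61 mm above the table. Slippery (friction about 0.45): holds only if gripped across its widest part, level with this point, with 30 to 40 N.
- pad: The vise's rubber pad, 34 mm wide, 22 mm tall; origin at the centre of its face, 27 mm above the table. Each radian the knob turns clockwise seen from above drives its carriage (top 41 mm above the table) 10 mm towards the nest (+y). Starts 12 to 24 mm short of a seated bottle: about 1.2 to 2.4 rad idle, so regrip. The knob stops at 3.6 rad from fully open.
- lotion_bottle: Bystander: pale blue lotion bottle, 59 mm wide, 196 mm tall; origin at the centre of its underside. Not part of the job.
- herb_jar: Bystander: glass jar with black lid, 79 mm wide, 154 mm tall; origin at the centre of its underside. Not part of the job.
- stamp: Bystander: brown wooden hand stamp, 34x48 mm, 81 mm tall; origin at the centre of its underside. Not part of the job.
- wrapped_packet: Bystander: brown paper packet tied with red string, 82x107x46 mm; origin at the centre of its underside. Not part of the job.
- bottle: The same dropper bottle: origin at the centre of its underside, 51 mm below bottle_mid.
- gauge (a point): Top of the red collar on the pad's stem, 25 mm behind the pad's face (moves with the pad). Pad spring 6 N/mm: the collar shows 2.3 mm unloaded, none at 14 N. Idle turning takes about 0.22 N m of friction, which also keeps the pad where it is left (so a still hand may feel -0.22 to +0.22); each newton of squeeze shifts the felt torque 0.01 N m further against clockwise turning.

How it is judged:
By the outcome, as a careful person would: the job done as asked, in the order asked, and still so for the second after the job is handed in, with the robot touching nothing.
It also fails if it takes over 72 s, if anything falls off the work surface, if the arm or the gripper's body presses on something with over 40 N, if the wrist force passes 120 N, or if a joint passes its speed limit or range.

## Working session

There is one attempt and no reset: what is moved stays moved. The work goes in short steps, Python scripts to look and compute and a tool call to move; the robot and the scene stay as the last step left them, time stands still between calls to the robot, and variables do not carry over. Pictures are saved under pics/ and viewed, at most 10 in all, crops included, and the job is handed in when it is done.

Besides the shell and the picture viewer there is one more tool, called after ">>>" in YAML: its name, and indented under it one key for each argument. play_rows: Moves the arm, as the interface text tells. Its arguments: {"type":"object","properties":{"series":{"type":"array","items":{"type":"array"}},"claw":{"type":"number"},"squeeze":{"type":"number"}},"required":["series"]}

```bash
mkdir -p pics; cat > h.py <<'E'
import numpy as np, cv2
from workcell import robot
def grab(n,f=None):
    d=robot.get_image(n)
    if f: cv2.imwrite(f,cv2.cvtColor(d["image"],cv2.COLOR_RGB2BGR))
    return d
def K(d):
    f=240/np.tan(np.radians(d["fov_y"])/2); return np.array([[f,0,d["cx"]],[0,f,d["cy"]],[0,0,1.]])
def ray(d,u,v):
    p=cv2.undistortPoints(np.array([[[u,v]]],float),K(d),np.array([d["k1"],0,0,0,0.]))[0,0]
    R=np.array(d["R"]);t=np.array(d["t"])
    r=R.T@np.array([p[0],p[1],1]); return -R.T@t, r/np.linalg.norm(r)
def onz(d,u,v,z):
    o,r=ray(d,u,v); return o+r*(z-o[2])/r[2]
def tri(*a):
    A=np.zeros((3,3));b=np.zeros(3)
    for d,u,v in a:
        o,r=ray(d,u,v);P=np.eye(3)-np.outer(r,r);A+=P;b+=P@o
    return np.linalg.solve(A,b)
def proj(d,X):
    p,_=cv2.projectPoints(np.array([X],float),cv2.Rodrigues(np.array(d["R"]))[0],np.array(d["t"],float),K(d),np.array([d["k1"],0,0,0,0.]))
    return p[0,0]
E
python3 - <<'E'
from h import *
for n in("scene","side"):
    d=grab(n,f"pics/{n}0.png"); print(n,d["fov_y"],d["k1"],-np.array(d["R"]).T@d["t"])
s=robot.get_state();print(s)
E
```

```text
scene 46.924888298607264 -0.08584323915757619 [-0.06846576  0.37156232  1.05225618]
side 54.79162672837283 -0.0006769002361153817 [0.62852432 1.0237513  0.79520618]
{'time': 0.1, 'q': array([-1.29699913e+00,  2.41330620e-01,  3.83137892e-03,  1.33521971e+00,
       -1.18535914e-05,  1.57080224e+00]), 'qd': array([-6.32049910e-05,  8.27711817e-06,  3.19176869e-03, -2.06422164e-03,
       -5.26542588e-04, -1.34118126e-05]), 'effort': array([-9.41600410e-04, -3.73137796e+01,  2.53010058e+01,  1.08415674e-02,
       -8.35416540e-05,  1.37198946e-07]), 'tool_pos': array([ 0.13503235, -0.48081126,  0.23049498]), 'tcp_rot': array([-3.13967003e+00,  1.18649355e-05,  2.73791306e-01]), 'contact_force': array([-0.00342939,  0.40684586,  0.16321134]), 'torque': array([ 0.01821763, -0.01057286, -0.01485364]), 'gripper_force': 0.0, 'gripper_width': 0.08546616500695475}
```

View pics/scene0.png

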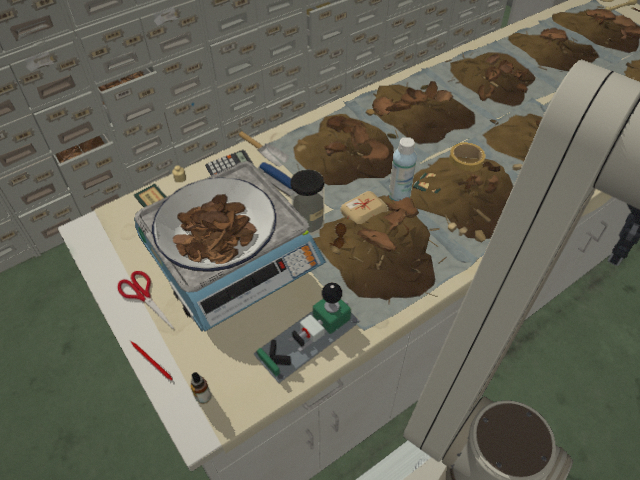

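View pics/side0.png

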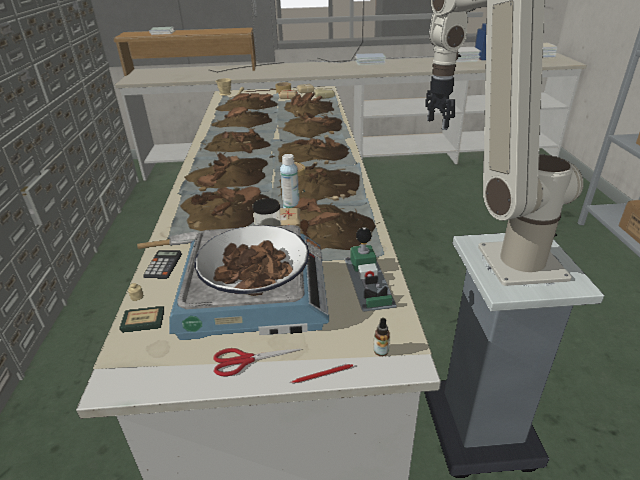

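The scene view shows the bottle at about (200,388), the ball at (332,293) and the V at about (275,355). In the side view the bottle is at (382,338), the ball at (364,235) and the V at about (375,297). Next I'll measure these and crop closer.

```bash
cat > m.py <<'E'
from h import *
def dark(d,x0,y0,x1,y1,th=45):
    m=(d["image"].max(2)<th).astype(np.uint8); w=np.zeros_like(m); w[y0:y1,x0:x1]=m[y0:y1,x0:x1]
    n,l,s,c=cv2.connectedComponentsWithStats(w)
    i=1+s[1:,4].argmax(); return c[i],s[i]
a=grab("scene");b=grab("side")
ba,bb=dark(a,318,278,348,305),dark(b,352,222,378,244)
print(ba,bb); ball=tri((a,*ba[0]),(b,*bb[0])); print("ball",ball, onz(a,*ba[0],.108),onz(b,*bb[0],.108))
for n,d,r in(("a",a,(185,365,215,410)),("b",b,(368,312,396,360))):
    print(n,dark(d,*r,th=60))
p=np.vstack([np.hstack([cv2.resize(a["image"][275:415,175:365],None,fx=3,fy=3,interpolation=2)[:, :570]])])
q=cv2.resize(b["image"][220:360,335:405],None,fx=3,fy=3,interpolation=2)
cv2.imwrite("pics/c1.png",cv2.cvtColor(np.hstack([p,q]),cv2.COLOR_RGB2BGR))
E
python3 m.py
```

```text
(array([331.66442953, 292.80201342]), array([322, 283,  20,  20, 298], dtype=int32)) (array([363.43023256, 235.39534884]), array([356, 228,  16,  16, 172], dtype=int32))
ball [ 0.45417898 -0.02497097  0.10616293] [ 0.45173358 -0.02314808  0.108     ] [ 0.45540676 -0.02414612  0.108     ]
a (array([195.77777778, 377.47619048]), array([192, 373,   9,  10,  63], dtype=int32))
b (array([382.68867925, 327.22641509]), array([377, 318,  12,  17, 106], dtype=int32))
```

View pics/c1.png

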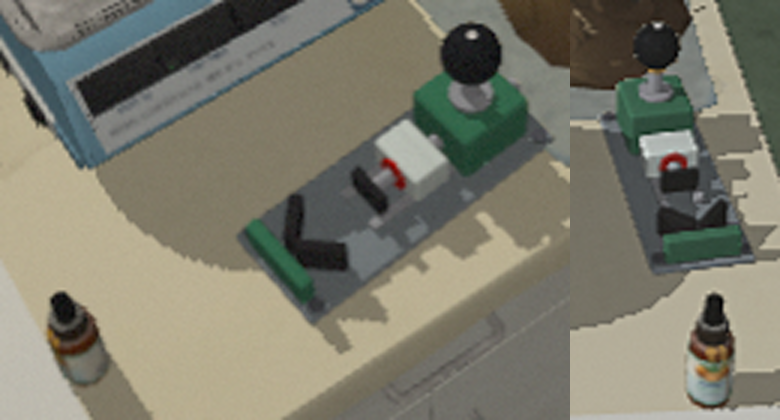

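The crop shows the plate corners (left 238,238; bottom 315,320; right 552,140 in the scene crop), the V opening towards the ball, and the bottle at lower left.

```bash
cat > m2.py <<'E'
from h import *
a=grab("scene");b=grab("side")
A=lambda u,v,z:onz(a,175+u/3,275+v/3,z)[:2]
B=lambda u,v,z:onz(b,335+(u-570)/3,220+v/3,z)[:2]
L,Bo,Ri=A(238,238,.008),A(315,320,.008),A(552,140,.008)
print("A corners",L,Bo,Ri,Bo-L,Bo-Ri)
l,r,f=B(655,272,.008),B(752,262,.008),B(607,120,.008)
print("B corners",l,r,f,r-l,l-f)
print("green block top ends A",A(250,222,.045),A(310,290,.045))
for nm,e in(("A",L+Bo-Bo*0),):pass
for nm,e in(("Aend",Bo-L),("Aside",Bo-Ri),("Bend",r-l),("Bside",l-f)):print(nm,np.linalg.norm(e),np.degrees(np.arctan2(e[1],e[0])))
bt=tri((a,195.8,377.5),(b,382.7,327.2));print("blk",bt)
print("bottle bases: A",A(88,385,0),"B",B(710,405,0),"top",tri((a,175+60/3,275+292/3),(b,335+144/3,220+295/3)))
E
python3 m2.py
```

```text
A corners [0.47540077 0.16206607] [0.39084404 0.15220358] [ 0.40942712 -0.06781499] [-0.08455672 -0.00986249] [-0.01858308  0.22001858]
B corners [0.48162286 0.16488112] [0.3992509  0.16101746] [ 0.49561885 -0.05259884] [-0.08237196 -0.00386367] [-0.01399599  0.21747997]
green block top ends A [0.46186361 0.15627815] [0.39476593 0.15075007]
Aend 0.08512994717811964 -173.34722047918115
Aside 0.22080196075999012 94.82782325987156
Bend 0.08246252272139713 -177.31450345615536
Bside 0.21792985918343732 93.68221062375123
blk [0.46123446 0.29595899 0.07726344]
bottle bases: A [0.44321627 0.3021134 ] B [0.46090387 0.3055176 ] top [0.46035334 0.2932841  0.0997974 ]
```

>>> play_rows:
  series:
    - [[0.69,-0.87,0],0]
    - [[0.69,-0.87,0],0]
    - [[0.69,-0.87,0],0]
    - [[0.69,-0.87,0],0]
    - [[0.69,-0.87,0],0]
    - [[0.69,-0.87,0],0]
    - [[0.69,-0.87,0],0]
    - [[0.69,-0.87,0],0]
    - [[0.69,-0.87,0],0]
    - [[0.69,-0.87,0],0]
  claw: 100

```text
time: 1.3
tool_pos: [0.2427, -0.2243, 0.2314]
tcp_rot: [3.141, -0.0, 0.273]
contact_force: [0.3, -0.5, 0.1]
gripper_width: 0.0853
gripper_force: 0.0
```

>>> play_rows:
  series:
    - [[0.69,-0.87,0],0]
    - [[0.69,-0.87,0],0]
    - [[0.69,-0.87,0],0]
    - [[0.69,-0.87,0],0]
    - [[0.69,-0.87,0],0]
    - [[0.69,-0.87,0],0]
    - [[0.69,-0.87,0],0]
    - [[0.69,-0.87,0],0]
    - [[0.69,-0.87,0],0]
    - [[0.69,-0.87,0],0]

```text
time: 2.3
tool_pos: [0.35, 0.0319, 0.2314]
tcp_rot: [3.141, -0.001, 0.274]
contact_force: [0.4, -0.5, 0.1]
gripper_width: 0.0852
gripper_force: 0.0
```

```bash
python3 - <<'E'
from h import *
d=grab("wrist","pics/w1.png");s=robot.get_state();print(s["time"],s["tool_pos"],s["tcp_rot"]);print(-np.array(d["R"]).T@d["t"],d["fov_y"],d["k1"])
for p in([.454,-.024,.108],[.443,.111,.008],[.46,.296,.1]):print(proj(d,p))
b=grab("side");print("scale edge",onz(b,323,290,.06),onz(b,308,262,.11))
E
```

```text
2.35 [0.35178002 0.03461983 0.23151198] [-3.13928273e+00 -2.89716172e-03  2.76906512e-01]
[0.42168421 0.05221399 0.37450815] 69.10390802691892 -0.026880116844225158
[429.48031921 127.89401867]
[265.02056575 104.20068916]
[-4.54966884 -7.08431671]
scale edge [0.57914629 0.13709277 0.06      ] [0.61166686 0.08464238 0.11      ]
```

View pics/w1.png

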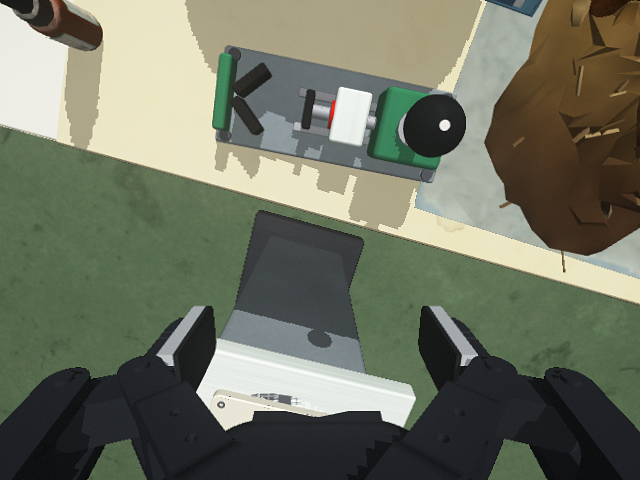

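The wrist view shows the vise with its plate corners at (230,47), (218,140), (432,181), and the ball at (433,125). The V apex is near (236,97), opening to the right towards the pad at (309,110).

```bash
cat > m3.py <<'E'
from h import *
d=grab("wrist"); im=d["image"]; s=robot.get_state()
print(s["tool_pos"],s["tcp_rot"])
w=np.zeros((480,640),np.uint8); w[80:170,385:480]=(im.max(2)<40)[80:170,385:480]
w=cv2.morphologyEx(w,cv2.MORPH_OPEN,np.ones((7,7)))
c=max(cv2.findContours(w,0,2)[0],key=cv2.contourArea);(u,v),r=cv2.minEnclosingCircle(c);print("ball px",u,v,r)
ball=onz(d,u,v,.108);print("ball",ball)
hsv=cv2.cvtColor(im,cv2.COLOR_RGB2HSV)
g=cv2.inRange(hsv,(60,80,40),(85,255,200)); g[:, :200]=0; g[:,300:]=0; g[200:]=0; g[:30]=0
c=max(cv2.findContours(g,0,2)[0],key=cv2.contourArea);print("end block",cv2.minAreaRect(c))
P=[onz(d,*p,.008)[:2] for p in((230,47),(218,140),(432,181),(455,92))]
print(np.round(P,4))
for i,j in((1,0),(2,1),(3,0),(2,3)):
    e=P[j]-P[i];print(np.linalg.norm(e),np.degrees(np.arctan2(e[1],e[0])))
E
python3 m3.py
```

```text
[0.34996507 0.03171398 0.23125331] [3.14150214e+00 1.73517413e-04 2.77206924e-01]
ball px 436.4219055175781 129.8080291748047 31.84807014465332
ball [ 0.45524533 -0.02781192  0.108     ]
end block ((225.15997314453125, 91.87999725341797), (17.5362491607666, 75.51900482177734), 8.13010311126709)
[[ 0.484   0.1566]
 [ 0.3977  0.1504]
 [ 0.4187 -0.0723]
 [ 0.5058 -0.063 ]]
0.08652263746774681 4.124976371434034
0.22370950745563375 95.37098248878839
0.22072320991328795 95.65024651123139
0.08758499833428861 6.095477760487119
```

>>> play_rows:
  series:
    - [[0.36,-0.95,0],0.23]
    - [[0.36,-0.95,0],0.23]
    - [[0.36,-0.95,0],0.23]
    - [[0.36,-0.95,0],0.23]
    - [[0.36,-0.95,0],0.23]
    - [[0.36,-0.95,0],0.23]
    - [[0.36,-0.95,0],0.23]
    - [[0.36,-0.95,0],0.23]
    - [[0.36,-0.95,0],0.23]
    - [[0.36,-0.95,0],0.23]

```text
time: 3.45
tool_pos: [0.4143, 0.1437, 0.2409]
tcp_rot: [-3.025, 0.009, 0.254]
contact_force: [0.1, 0.4, -0.5]
gripper_width: 0.0852
gripper_force: 0.0
```

>>> play_rows:
  series:
    - [[0,0,0],0]
    - [[0,0,0],0]

```text
time: 3.65
tool_pos: [0.4136, 0.1432, 0.2406]
tcp_rot: [-3.027, 0.009, 0.255]
contact_force: [0.0, -1.0, 0.4]
gripper_width: 0.0853
gripper_force: 0.0
```

```bash
python3 - <<'E'
from h import *
d=grab("wrist","pics/w2.png");s=robot.get_state();print(s["time"],s["tool_pos"],s["tcp_rot"])
for p in([.459,.295,.1],[.459,.295,0],[.444,.107,.036]):print(proj(d,p))
E
```

```text
3.7 [0.41328971 0.14309586 0.24061266] [-3.02650446  0.00927235  0.25456621]
[172.03712506 131.67389288]
[218.70383136 133.33157126]
[384.1460886 197.9612288]
```

View pics/w2.png

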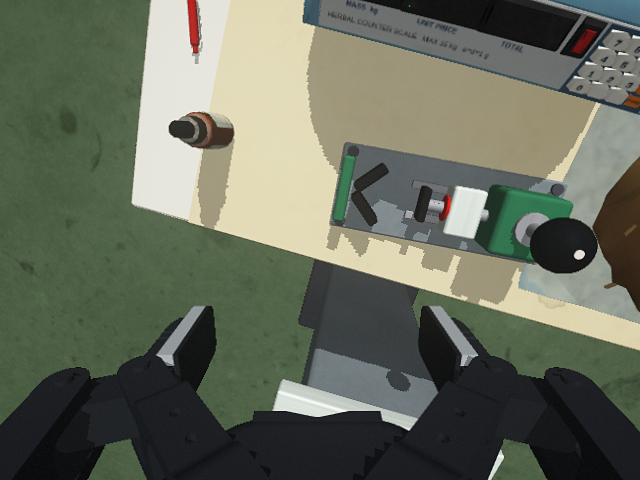

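The bottle stands at (203,130) and the vise is on the right. The arm fell short and tilted, so I'll check the joints.

```bash
python3 - <<'E'
from h import *
s=robot.get_state();print(np.round(s["q"],3),np.round(s["qd"],3),np.round(s["effort"],1),s["contact_force"])
E
```

```text
[ 0.254  0.118 -0.127  1.335  0.115  3.141] [-0.001 -0.01  -0.009 -0.003  0.003  0.   ] [  0.  -30.9  25.4   0.    0.4  -0. ] [-0.27295204 -0.80569089 -0.82849832]
```

Joint 6 is at its limit (q6 = q1 − yaw + π). I'll use the half-turned grasp instead and unwind with negative turns.

>>> play_rows:
  series:
    - [[0,0,0],-1]
    - [[0,0,0],-1]
    - [[0,0,0],-1]
    - [[0,0,0],-1]
    - [[0,0,0],-1]
    - [[0,0,0],-1]
    - [[0,0,0],-1]
    - [[0,0,0],-1]
    - [[0,0,0],-1]
    - [[0,0,0],-1]

```text
time: 4.7
tool_pos: [0.413, 0.143, 0.2408]
tcp_rot: [-3.055, -0.077, 1.054]
contact_force: [0.4, -0.4, -0.0]
gripper_width: 0.0851
gripper_force: 0.0
```

The tilt picked up at the limit stays in the commanded pose. I'll unwind to the opposite q6 limit, where the mirrored push should cancel it.

>>> play_rows:
  series:
    - [[0,0,0],-1]
    - [[0,0,0],-1]
    - [[0,0,0],-1]
    - [[0,0,0],-1]
    - [[0,0,0],-1]
    - [[0,0,0],-1]
    - [[0,0,0],-1]
    - [[0,0,0],-1]
    - [[0,0,0],-1]
    - [[0,0,0],-1]

```text
time: 5.7
tool_pos: [0.413, 0.1429, 0.2408]
tcp_rot: [-3.137, -0.115, 1.857]
contact_force: [-1.2, 0.0, 0.0]
gripper_width: 0.0854
gripper_force: 0.0
```

>>> play_rows:
  series:
    - [[0,0,0],-1]
    - [[0,0,0],-1]
    - [[0,0,0],-1]
    - [[0,0,0],-1]
    - [[0,0,0],-1]
    - [[0,0,0],-1]
    - [[0,0,0],-1]
    - [[0,0,0],-1]
    - [[0,0,0],-1]
    - [[0,0,0],-1]

```text
time: 6.7
tool_pos: [0.413, 0.143, 0.2408]
tcp_rot: [3.062, -0.084, 2.661]
contact_force: [0.3, -0.3, 1.0]
gripper_width: 0.0854
gripper_force: 0.0
```

>>> play_rows:
  series:
    - [[0,0,0],-1]
    - [[0,0,0],-1]
    - [[0,0,0],-1]
    - [[0,0,0],-1]
    - [[0,0,0],-1]
    - [[0,0,0],-1]
    - [[0,0,0],-1]
    - [[0,0,0],-1]
    - [[0,0,0],-1]
    - [[0,0,0],-1]

```text
time: 7.7
tool_pos: [0.4131, 0.1429, 0.2408]
tcp_rot: [3.026, -0.002, -2.826]
contact_force: [-1.5, -0.1, 0.0]
gripper_width: 0.0855
gripper_force: 0.0
```

>>> play_rows:
  series:
    - [[0,0,0],-1]
    - [[0,0,0],-1]
    - [[0,0,0],-1]
    - [[0,0,0],-1]
    - [[0,0,0],-1]
    - [[0,0,0],-1]
    - [[0,0,0],-1]
    - [[0,0,0],-1]
    - [[0,0,0],-1]
    - [[0,0,0],-1]

```text
time: 8.7
tool_pos: [0.413, 0.1429, 0.2408]
tcp_rot: [3.06, 0.082, -2.029]
contact_force: [0.9, -0.3, -0.9]
gripper_width: 0.0853
gripper_force: 0.0
```

>>> play_rows:
  series:
    - [[0,0,0],-1]
    - [[0,0,0],-1]
    - [[0,0,0],-1]
    - [[0,0,0],-1]
    - [[0,0,0],-1]
    - [[0,0,0],-1]
    - [[0,0,0],-1]
    - [[0,0,0],-1]
    - [[0,0,0],-1]
    - [[0,0,0],-1]

```text
time: 9.7
tool_pos: [0.413, 0.143, 0.2408]
tcp_rot: [-3.14, 0.115, -1.226]
contact_force: [-0.2, 0.0, -0.6]
gripper_width: 0.086
gripper_force: 0.0
```

>>> play_rows:
  series:
    - [[0,0,0],-1]
    - [[0,0,0],-1]
    - [[0,0,0],-1]
    - [[0,0,0],-1]
    - [[0,0,0],-1]
    - [[0,0,0],-1]
    - [[0,0,0],-1]
    - [[0,0,0],-1]
    - [[0,0,0],-1]
    - [[0,0,0],-1]

```text
time: 10.7
tool_pos: [0.413, 0.143, 0.2408]
tcp_rot: [-3.057, 0.079, -0.423]
contact_force: [0.2, 0.6, 0.1]
gripper_width: 0.0856
gripper_force: 0.0
```

```bash
python3 - <<'E'
from h import *
s=robot.get_state();print(s["time"],np.round(s["q"],3),s["tcp_rot"],s["tool_pos"])
E
```

```text
10.7 [ 0.253  0.117 -0.127  1.335  0.115 -2.463] [-3.05736351  0.07905388 -0.42267524] [0.4130448  0.14296454 0.24084643]
```

>>> play_rows:
  series:
    - [[0,0,0],-1]
    - [[0,0,0],-1]
    - [[0,0,0],-1]
    - [[0,0,0],-1]
    - [[0,0,0],-1]
    - [[0,0,0],-1]
    - [[0,0,0],-1]
    - [[0,0,0],-1]
    - [[0,0,0],-1]
    - [[0,0,0],-1]

```text
time: 11.7
tool_pos: [0.4045, 0.17, 0.2407]
tcp_rot: [-3.05, -0.004, 0.333]
contact_force: [-0.4, 0.2, 0.6]
gripper_width: 0.0857
gripper_force: 0.0
```

```bash
python3 - <<'E'
from h import *
s=robot.get_state();print(s["time"],np.round(s["q"],3),s["tcp_rot"],s["tool_pos"])
E
```

```text
11.7 [ 0.335  0.11  -0.133  1.323  0.091 -3.14 ] [-3.05025011 -0.00418687  0.33338427] [0.40449878 0.16995397 0.24073459]
```

>>> play_rows:
  series:
    - [[0,0.6,0],-1]
    - [[0,0.6,0],-1]

```text
time: 11.9
tool_pos: [0.3925, 0.1944, 0.2383]
tcp_rot: [-3.096, -0.016, 0.427]
contact_force: [-0.2, -0.1, -0.3]
gripper_width: 0.0854
gripper_force: 0.0
```

```bash
python3 - <<'E'
from h import *
s=robot.get_state();print(s["time"],np.round(s["q"],3),s["tcp_rot"],s["tool_pos"])
E
```

```text
11.9 [ 0.428  0.101 -0.148  1.305  0.046 -3.141] [-3.09592022 -0.01648338  0.42719641] [0.39254627 0.19439902 0.23828256]
```

>>> play_rows:
  series:
    - [[0,0.6,0],-1]
    - [[0,0.6,0],-1]

```text
time: 12.1
tool_pos: [0.3788, 0.2167, 0.2372]
tcp_rot: [3.141, -0.021, 0.519]
contact_force: [-0.5, -0.8, -0.1]
gripper_width: 0.0854
gripper_force: 0.0
```

```bash
python3 - <<'E'
from h import *
s=robot.get_state();print(s["time"],np.round(s["q"],3),s["tcp_rot"],s["tool_pos"])
E
```

```text
12.1 [ 5.200e-01  9.500e-02 -1.570e-01  1.298e+00 -1.000e-03 -3.141e+00] [ 3.14059338 -0.02110088  0.51930515] [0.37883492 0.21667079 0.23721591]
```

Upright again. The camera is now nearly over the bottle, so I'll measure it.

```bash
python3 - <<'E'
from h import *
d=grab("wrist","pics/w3.png");s=robot.get_state();print(s["time"],s["tool_pos"],s["tcp_rot"])
for p in([.459,.295,.1],[.459,.295,0],[.444,.107,.036]):print(proj(d,p))
E
```

```text
12.15 [0.37770825 0.21820217 0.23715366] [-3.1413329  -0.02080169  0.52269661]
[278.87606175  99.86358438]
[288.96603403 113.38553385]
[442.28969891 221.46557301]
```

View pics/w3.png

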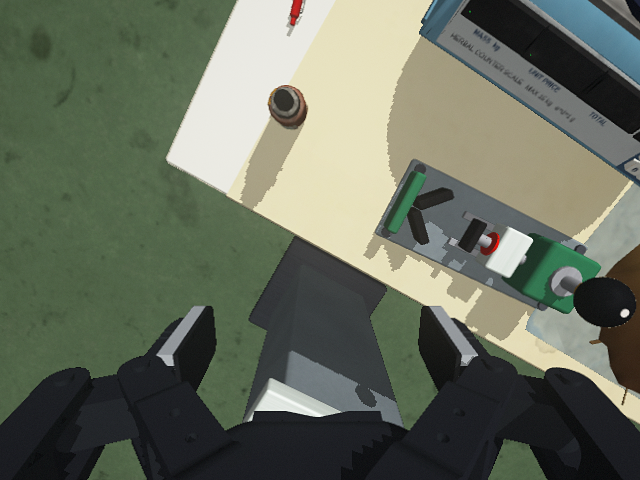

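The bulb top is at about (283,99) and the V apex at about (413,203). The pad is at (471,236) and the ball at (604,302).

```bash
python3 - <<'E'
from h import *
d=grab("wrist");s=robot.get_state();print(s["tool_pos"],s["tcp_rot"])
print("bulb",onz(d,283,99,.100),"body",onz(d,290,108,.03))
P=[onz(d,*p,.008)[:2] for p in((415,160),(377,235),(543,308),(583,246))]
print(np.round(P,4))
for i,j in((1,0),(2,1),(3,0),(2,3)):
    e=P[j]-P[i];print(np.linalg.norm(e),np.degrees(np.arctan2(e[1],e[0])))
print("ball",onz(d,604,302,.108),"apex",onz(d,412,206,.036),"padface",onz(d,465,233,.036), "walls ends",onz(d,451,192,.036),onz(d,425,243,.036))
im=d["image"][140:320,360:640]; cv2.imwrite("pics/c3.png",cv2.cvtColor(cv2.resize(im,None,fx=2.8,fy=2.8),cv2.COLOR_RGB2BGR))
E
```

```text
[0.37826354 0.21745617 0.23721451] [-3.14145399 -0.0208394   0.52072402]
bulb [0.45957264 0.29454438 0.1       ] body [0.46074434 0.29511966 0.03      ]
[[ 0.4826  0.1601]
 [ 0.3947  0.1512]
 [ 0.4184 -0.0678]
 [ 0.5008 -0.0582]]
0.08834267263806792 5.7615312531414355
0.22028086321134818 96.1657918062003
0.21904146975547048 94.7582633960484
0.08296284570781318 6.63691884217312
ball [ 0.45544208 -0.02557922  0.108     ] apex [0.44075788 0.14455001 0.036     ] padface [0.44497185 0.08179288 0.036     ] walls ends [0.47179857 0.11876787 0.036     ] [0.41568004 0.1114317  0.036     ]
```

>>> play_rows:
  series:
    - [[0.83,-0.34,0],1]
    - [[0.83,-0.34,0],1]
    - [[0.83,-0.34,0],1]
    - [[0.83,-0.34,0],1]
    - [[0.83,-0.34,0],1]
    - [[0,0,0],1]
    - [[0,0,0],1]
    - [[0,0,0],1]
    - [[0,0,0],1]
    - [[0,0,0],1]
  claw: 100

```text
time: 13.2
tool_pos: [0.4615, 0.2913, 0.2394]
tcp_rot: [-3.127, -0.014, -0.287]
contact_force: [-0.6, 0.3, -0.3]
gripper_width: 0.0851
gripper_force: 0.0
```

>>> play_rows:
  series:
    - [[0,0,0],1]
    - [[0,0,0],1]
    - [[0,0,0],1]
    - [[0,0,0],1]
    - [[0,0,0],1]
    - [[0,0,0],1]
    - [[0,0,0],1]
    - [[0,0,0],1]
    - [[0,0,0],1]
    - [[0,0,0],1]

```text
time: 14.2
tool_pos: [0.4615, 0.2912, 0.2394]
tcp_rot: [-3.121, 0.001, -1.087]
contact_force: [-0.5, 0.0, 0.3]
gripper_width: 0.0852
gripper_force: 0.0
```

>>> play_rows:
  series:
    - [[0,0,0],1]
    - [[0,0,0],1]
    - [[0,0,0],1]
    - [[0,0,0],1]
    - [[0,0,0],1]

```text
time: 14.7
tool_pos: [0.4615, 0.2913, 0.2394]
tcp_rot: [-3.123, 0.009, -1.487]
contact_force: [-0.3, 0.1, -0.3]
gripper_width: 0.0855
gripper_force: 0.0
```

```bash
cat >> h.py <<'E'
from scipy.spatial.transform import Rotation as Ro
def go(X,yaw=None):
    s=robot.get_state();R=Ro.from_euler("xyz",s["tcp_rot"]).as_matrix()
    print(round(s["time"],2),"pos",np.round(s["tool_pos"],4),"rot",np.round(s["tcp_rot"],3),"q6",round(s["q"][5],2),"toolz",np.round(R[:,2],3))
    print("units",np.round(R.T@(np.array(X)-s["tool_pos"])/.025,2), "turn", None if yaw is None else np.round((s["tcp_rot"][2]-yaw)/.08,2))
E
python3 -c "
from h import *
go([.460,.2945,.035],-1.475)"
```

```text
14.7 pos [0.4615 0.2913 0.2394] rot [-3.123  0.009 -1.487] q6 -1.09 toolz [ 0.018  0.01  -1.   ]
units [-0.06  0.2   8.18] turn -0.15
```

>>> play_rows:
  series:
    - [[-0.03,0.1,0.9],-0.15]
    - [[-0.03,0.1,0.98],0]
    - [[0,0,1],0]
    - [[0,0,1],0]
    - [[0,0,1],0]
    - [[0,0,1],0]
    - [[0,0,1],0]
    - [[0,0,0.8],0]
    - [[0,0,0.5],0]
    - [[0,0,0],0]

```text
time: 15.7
tool_pos: [0.4588, 0.2939, 0.0332]
tcp_rot: [-3.126, 0.007, -1.472]
contact_force: [-0.4, -0.8, 0.4]
gripper_width: 0.0854
gripper_force: 0.0
```

>>> play_rows:
  series:
    - [[0,0,0],0]
    - [[0,0,0],0]
    - [[0,0,0],0]
    - [[0,0,0],0]
    - [[0,0,0],0]
    - [[0,0,0],0]
    - [[0,0,0],0]
    - [[0,0,0],0]
  claw: 0
  squeeze: 25

```text
time: 16.5
tool_pos: [0.4605, 0.2957, 0.0361]
tcp_rot: [-3.121, 0.009, -1.47]
contact_force: [-2.6, 0.0, 6.3]
gripper_width: 0.0318
gripper_force: 24.7
```

```bash
python3 -c "
from h import *
go([.460,.2945,.085],-1.475)
d=grab('wrist','pics/w4.png')"
```

```text
16.5 pos [0.4605 0.2957 0.0361] rot [-3.121  0.009 -1.47 ] q6 -1.1 toolz [ 0.02   0.012 -1.   ]
units [ 0.03 -0.02 -1.96] turn 0.06
```

View pics/w4.png

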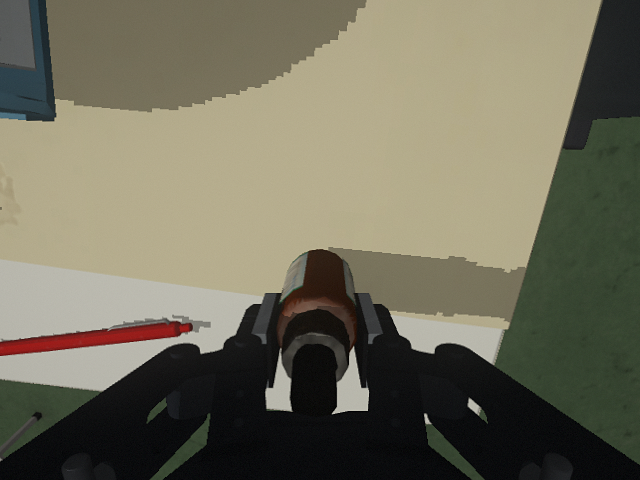

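The bottle is gripped on its body, centred at (317,300). Now I'll lift it and carry it over.

>>> play_rows:
  series:
    - [[0,0,-0.5],0]
    - [[0,0,-0.9],0]
    - [[0,0,-0.9],0]
    - [[0.4,0,-0.2],0]
    - [[0.8,0,0],0]
    - [[0.9,0,0],0]
    - [[0.9,0,0],0]
    - [[0.9,0,0],0]
    - [[0.9,0,0],0]
    - [[0.9,0,0],0]

```text
time: 17.55
tool_pos: [0.4725, 0.1511, 0.0956]
tcp_rot: [-3.124, 0.008, -1.471]
contact_force: [1.1, -0.3, -1.4]
gripper_width: 0.0317
gripper_force: 25.1
```

>>> play_rows:
  series:
    - [[0.8,0,0],0]
    - [[0.5,0,0],0]
    - [[0,0,0],0]

```text
time: 17.85
tool_pos: [0.476, 0.1188, 0.0956]
tcp_rot: [-3.123, 0.008, -1.473]
contact_force: [-0.3, -0.6, -0.2]
gripper_width: 0.0316
gripper_force: 25.1
```

```bash
python3 -c "
from h import *
go([.4435,.105,.045],-1.475)
print(robot.get_state()['contact_force'],robot.get_state()['gripper_width'])
d=grab('side');e=grab('scene')
c1=cv2.resize(d['image'][215:325,325:415],None,fx=4.4,fy=4.4,interpolation=2)
c2=cv2.resize(e['image'][275:385,245:345],None,fx=4.0,fy=4.4,interpolation=2)
cv2.imwrite('pics/c5.png',cv2.cvtColor(np.hstack([c1,c2]),cv2.COLOR_RGB2BGR))"
```

```text
17.85 pos [0.476  0.1188 0.0956] rot [-3.123  0.008 -1.473] q6 -1.43 toolz [ 0.017  0.01  -1.   ]
units [0.44 1.38 1.99] turn 0.02
[-0.33029057 -0.61268261 -0.15411274] 0.031609557054659065
```

View pics/c5.png

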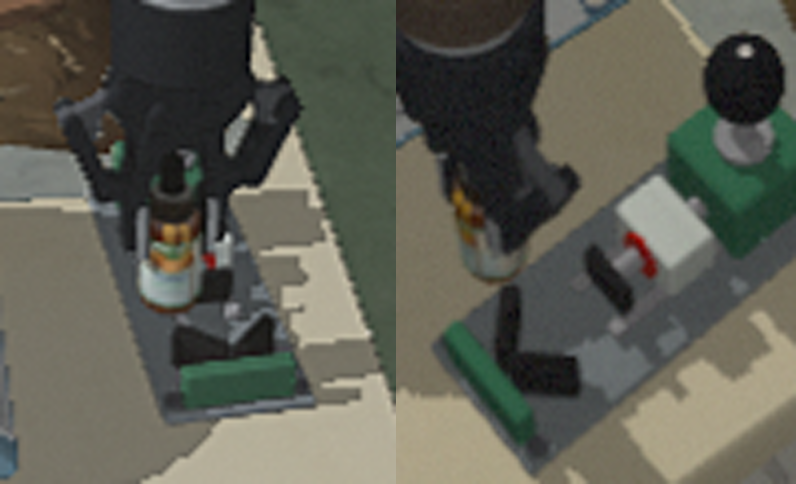

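The views match the estimate: the bottle hangs beside the V, on its +x side. I'll shift over and lower it.

>>> play_rows:
  series:
    - [[0.14,0.46,0],0]
    - [[0.14,0.46,0],0]
    - [[0.14,0.46,0],0]
    - [[0,0,0.2],0]
    - [[0,0,0.6],0]
    - [[0,0,0.6],0]
    - [[0,0,0.3],0]
    - [[0,0,0.1],0]
    - [[0,0,0],0]

```text
time: 18.85
tool_pos: [0.444, 0.1073, 0.0499]
tcp_rot: [-3.123, 0.009, -1.47]
contact_force: [-0.2, -0.1, -0.6]
gripper_width: 0.0317
gripper_force: 25.1
```

```bash
python3 -c "
from h import *
go([.4435,.106,.0445],-1.475)
print(robot.get_state()['contact_force'],robot.get_state()['gripper_width'])
d=grab('side');e=grab('scene')
c1=cv2.resize(d['image'][215:325,325:415],None,fx=4.4,fy=4.4,interpolation=2)
c2=cv2.resize(e['image'][275:385,245:345],None,fx=4.0,fy=4.4,interpolation=2)
cv2.imwrite('pics/c6.png',cv2.cvtColor(np.hstack([c1,c2]),cv2.COLOR_RGB2BGR))"
```

```text
18.85 pos [0.444  0.1073 0.0499] rot [-3.123  0.009 -1.47 ] q6 -1.44 toolz [ 0.018  0.01  -1.   ]
units [0.05 0.03 0.22] turn 0.06
[-0.1756197  -0.14357366 -0.61152128] 0.031664956362257114
```

View pics/c6.png

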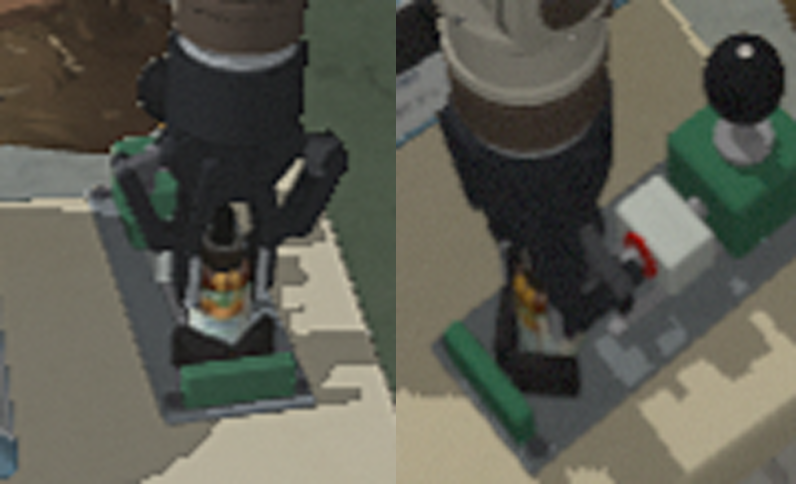

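The bottle is centred over the V, between the two walls and clear of the pad. Now I'll lower it to contact.

>>> play_rows:
  series:
    - [[0,0,0.08],0]
    - [[0,0,0.08],0]
    - [[0,0,0.04],0]
    - [[0,0,0],0]

```text
time: 19.35
tool_pos: [0.4439, 0.1071, 0.0451]
tcp_rot: [-3.122, 0.009, -1.471]
contact_force: [-0.1, -0.7, -1.0]
gripper_width: 0.0313
gripper_force: 25.1
```

>>> play_rows:
  series:
    - [[0,0,0.06],0]
    - [[0,0,0],0]

```text
time: 19.55
tool_pos: [0.4442, 0.1072, 0.0441]
tcp_rot: [-3.122, 0.009, -1.471]
contact_force: [-1.6, 0.7, 3.2]
gripper_width: 0.0317
gripper_force: 25.5
```

>>> play_rows:
  series:
    - [[-0.08,0,0],0]
    - [[0,0,0],0]

```text
time: 19.75
tool_pos: [0.4442, 0.1091, 0.0441]
tcp_rot: [-3.121, 0.008, -1.471]
contact_force: [-0.4, -2.6, 4.7]
gripper_width: 0.0314
gripper_force: 25.6
```

>>> play_rows:
  series:
    - [[-0.08,0,0],0]
    - [[0,0,0],0]

```text
time: 19.95
tool_pos: [0.444, 0.111, 0.0441]
tcp_rot: [-3.121, 0.008, -1.471]
contact_force: [-1.3, -3.0, 5.4]
gripper_width: 0.0313
gripper_force: 25.7
```

>>> play_rows:
  series:
    - [[0,0,0],0]
    - [[0,0,0],0]
    - [[0,0,0],0]
    - [[0,0,0],0]
  claw: 75

```text
time: 20.35
tool_pos: [0.4435, 0.1113, 0.0435]
tcp_rot: [-3.123, 0.009, -1.47]
contact_force: [-0.5, 0.7, -1.1]
gripper_width: 0.064
gripper_force: 0.0
```

>>> play_rows:
  series:
    - [[0,0,-0.3],0]
    - [[0,0,-0.6],0]
    - [[0,0,-0.9],0]
    - [[0,0,-1],0]
    - [[0,0,-1],0]
    - [[0,0,-1],0]
    - [[0,0,-0.5],0]
    - [[0,0,0],0]
  claw: 100

```text
time: 21.15
tool_pos: [0.4428, 0.1102, 0.1788]
tcp_rot: [-3.117, 0.009, -1.47]
contact_force: [0.4, -0.2, -0.5]
gripper_width: 0.0853
gripper_force: 0.0
```

```bash
python3 -c "
from h import *
go([.455,-.026,.2],-1.475)
w=grab('wrist')
d=grab('side');e=grab('scene')
c1=cv2.resize(d['image'][215:325,325:415],None,fx=3,fy=3,interpolation=2)
c2=cv2.resize(e['image'][275:385,245:345],None,fx=2.1,fy=3,interpolation=2)
c3=cv2.resize(w['image'],(320,330))
cv2.imwrite('pics/c7.png',cv2.cvtColor(np.hstack([c1,c2,c3]),cv2.COLOR_RGB2BGR))
cv2.imwrite('pics/w7.png',cv2.cvtColor(w['image'],cv2.COLOR_RGB2BGR))
print(proj(w,[.455,-.026,.108]))"
```

```text
21.15 pos [0.4428 0.1102 0.1788] rot [-3.117  0.009 -1.47 ] q6 -1.43 toolz [ 0.023  0.012 -1.   ]
units [ 5.46  0.04 -0.9 ] turn 0.06
[325.58888822  17.41954117]
```

View pics/c7.png

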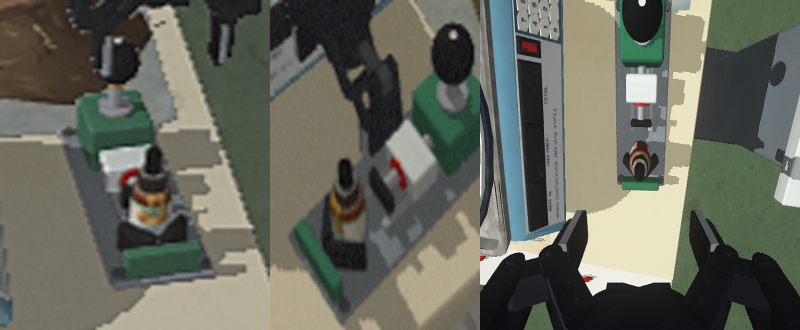

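The bottle stands upright in the V (wrist crop (640,160)) with the pad still clear of it. Next is the ball, measuring it numerically from above.

>>> play_rows:
  series:
    - [[0.3,0,-0.3],0]
    - [[0.6,0,-0.4],0]
    - [[0.8,0,-0.2],0]
    - [[0.9,0,0],0]
    - [[0.9,0,0],0]
    - [[0.9,0,0],0]
    - [[0.7,0,0],0]
    - [[0.36,0.04,0],0]
    - [[0,0,0],0]
    - [[0,0,0],0]

```text
time: 22.3
tool_pos: [0.4532, -0.0262, 0.1973]
tcp_rot: [-3.123, 0.009, -1.471]
contact_force: [-0.4, -0.7, 0.0]
gripper_width: 0.0857
gripper_force: 0.0
```

```bash
python3 - <<'E'
from h import *
d=grab("wrist"); u0,v0=proj(d,[.455,-.026,.108]); print(u0,v0)
im=d["image"];x0,y0,x1,y1=int(u0-75),int(v0-75),int(u0+75),int(min(v0+75,479))
w=np.zeros((480,640),np.uint8); w[y0:y1,x0:x1]=(im.max(2)<45)[y0:y1,x0:x1]
w=cv2.morphologyEx(w,cv2.MORPH_OPEN,np.ones((15,15)))
for c in cv2.findContours(w,0,2)[0]:
    (u,v),r=cv2.minEnclosingCircle(c);print(u,v,r,cv2.contourArea(c)/(np.pi*r*r),cv2.boundingRect(c),onz(d,u,v,.108))
go([.455,-.026,.088],-1.475)
s=robot.get_state();print(s["torque"],s["contact_force"])
E
```

```text
318.8235478225791 249.56809424305723
324.0 245.5 29.970918655395508 0.4688240276795653 (310, 219, 38, 54) [ 0.45172209 -0.02933017  0.108     ]
22.35 pos [ 0.4533 -0.0259  0.1974] rot [-3.123  0.009 -1.47 ] q6 -1.74 toolz [ 0.018  0.011 -1.   ]
units [0.05 0.01 4.38] turn 0.06
[-0.00537191 -0.01280013 -0.06671983] [0.11056516 0.10535901 0.02508949]
```

```bash
python3 - <<'E'
from h import *
d=grab("wrist"); im=d["image"]
g=cv2.GaussianBlur(cv2.cvtColor(im,cv2.COLOR_RGB2GRAY),(5,5),0)[165:330,240:400]
c=cv2.HoughCircles(g,cv2.HOUGH_GRADIENT,1,60,param1=60,param2=12,minRadius=27,maxRadius=42)
for u,v,r in c[0]:print(u+240,v+165,r,onz(d,u+240,v+165,.108))
for th in(45,60,75,90):
    w=np.zeros((480,640),np.uint8);w[165:330,240:400]=(im.max(2)<th)[165:330,240:400]
    w=cv2.morphologyEx(w,cv2.MORPH_OPEN,np.ones((9,9)));k=max(cv2.findContours(w,0,2)[0],key=cv2.contourArea);print(th,cv2.boundingRect(k),cv2.contourArea(k))
E
```

```text
317.5 247.5 32.2 [ 0.45615555 -0.02710399  0.108     ]
385.5 220.5 30.2 [ 0.41219578 -0.05108174  0.108     ]
45 (303, 218, 46, 59) 1459.5
60 (288, 218, 61, 62) 2958.0
75 (287, 218, 62, 62) 2986.0
90 (287, 218, 62, 62) 3000.0
```

>>> play_rows:
  series:
    - [[0.03,0,0.4],0]
    - [[0.02,0,0.7],0]
    - [[0,0,0.8],0]
    - [[0,0,0.8],0]
    - [[0,0,0.8],0]
    - [[0,0,0.6],0]
    - [[0,0,0.28],0]
    - [[0,0,0],0]

```text
time: 23.2
tool_pos: [0.4545, -0.026, 0.0868]
tcp_rot: [-3.125, 0.009, -1.47]
contact_force: [0.2, 0.3, -0.5]
gripper_width: 0.0857
gripper_force: 0.0
```

>>> play_rows:
  series:
    - [[0,0,0],0]
    - [[0,0,0],0]
    - [[0,0,0],0]
    - [[0,0,0],0]
    - [[0,0,0],0]
    - [[0,0,0],0]
    - [[0,0,0],0]
  claw: 0
  squeeze: 36

```text
time: 23.9
tool_pos: [0.4548, -0.0267, 0.0889]
tcp_rot: [-3.123, 0.008, -1.471]
contact_force: [-3.5, -0.8, 5.5]
gripper_width: 0.0424
gripper_force: 35.8
```

```bash
cat > k.py <<'E'
from h import *
s=robot.get_state();print(round(s["time"],2),"T",np.round(s["torque"],3),"F",np.round(s["contact_force"],1),"yaw",s["tcp_rot"],"pos",s["tool_pos"],"w",s["gripper_width"],"q6",s["q"][5])
for n,(x0,y0,x1,y1) in(("scene",(270,310,345,365)),("side",(350,255,395,300))):
    im=grab(n)["image"].astype(int); m=((im[...,0]>110)&(im[...,0]>2*im[...,1])&(im[...,0]>2*im[...,2])).astype(np.uint8)
    r=m[y0:y1,x0:x1]; ys,xs=np.nonzero(r); print(n,"red",len(xs),(xs.mean()+x0).round(1) if len(xs) else 0,(ys.mean()+y0).round(1) if len(xs) else 0)
E
python3 k.py
```

```text
23.9 T [-0.09   0.854  0.023] F [-3.5 -0.8  5.5] yaw [-3.12305552  0.00827989 -1.47065015] pos [ 0.45482958 -0.02665111  0.08889468] w 0.04239815606074386 q6 -1.736780551445067
scene red 9 305.6 329.9
side red 12 367.5 272.8
```

>>> play_rows:
  series:
    - [[0,0,0],0.4]
    - [[0,0,0],0.8]
    - [[0,0,0],0.8]
    - [[0,0,0],0.8]
    - [[0,0,0],0.8]
    - [[0,0,0],0.8]
    - [[0,0,0],0.8]
    - [[0,0,0],0.8]

```text
time: 24.8
tool_pos: [0.4549, -0.0267, 0.0889]
tcp_rot: [-3.129, 0.016, -1.953]
contact_force: [-5.1, 0.0, 6.2]
gripper_width: 0.0422
gripper_force: 35.9
```

```bash
python3 k.py
```

```text
24.8 T [-0.17   0.648  0.26 ] F [-5.1  0.   6.2] yaw [-3.12870514  0.01578796 -1.95266211] pos [ 0.45490675 -0.02669355  0.088902  ] w 0.04224826490194516 q6 -1.2546732064473145
scene red 10 303.8 331.1
side red 12 367.7 273.8
```

>>> play_rows:
  series:
    - [[0,0,0],0.8]
    - [[0,0,0],0.8]
    - [[0,0,0],0.8]
    - [[0,0,0],0.8]
    - [[0,0,0],0.8]
    - [[0,0,0],0.8]

```text
time: 25.5
tool_pos: [0.4549, -0.0267, 0.0889]
tcp_rot: [-3.135, 0.019, -2.337]
contact_force: [-4.0, -0.2, 5.0]
gripper_width: 0.0423
gripper_force: 35.9
```

```bash
python3 k.py
```

```text
25.5 T [-0.259  0.574  0.23 ] F [-4.  -0.2  5. ] yaw [-3.13532288  0.01933908 -2.33658087] pos [ 0.45492348 -0.02672147  0.08891217] w 0.04231418959527711 q6 -0.870690144878432
scene red 10 301.9 331.6
side red 11 367.6 274.9
```

>>> play_rows:
  series:
    - [[0,0,0],0.6]
    - [[0,0,0],0.6]
    - [[0,0,0],0.6]
    - [[0,0,0],0.6]

```text
time: 26.0
tool_pos: [0.455, -0.0267, 0.0889]
tcp_rot: [-3.139, 0.02, -2.528]
contact_force: [-4.5, -0.0, 5.2]
gripper_width: 0.042
gripper_force: 35.9
```

```bash
python3 k.py
```

```text
26.0 T [-0.356  0.569  0.215] F [-4.5 -0.   5.2] yaw [-3.13892143  0.02007976 -2.52787603] pos [ 0.45495338 -0.02674551  0.08890371] w 0.0420388466916502 q6 -0.6793366957427988
scene red 10 301.5 332.4
side red 11 367.5 276.0
```

>>> play_rows:
  series:
    - [[0,0,0],0.6]
    - [[0,0,0],0.6]
    - [[0,0,0],0.6]

```text
time: 26.4
tool_pos: [0.4549, -0.0268, 0.0889]
tcp_rot: [3.141, 0.02, -2.672]
contact_force: [-3.7, 1.1, 4.5]
gripper_width: 0.0427
gripper_force: 35.9
```

```bash
python3 k.py
```

```text
26.4 T [-0.543  0.589  0.252] F [-3.7  1.1  4.5] yaw [ 3.14143941  0.0200738  -2.67185312] pos [ 0.45491355 -0.0267914   0.08886699] w 0.04267355572952321 q6 -0.5353863912295794
scene red 12 301.2 333.0
side red 11 367.6 275.9
```

>>> play_rows:
  series:
    - [[0,0,0],0.5]
    - [[0,0,0],0.5]
    - [[0,0,0],0.5]

```text
time: 26.8
tool_pos: [0.455, -0.0268, 0.0889]
tcp_rot: [3.139, 0.02, -2.791]
contact_force: [-4.1, -0.1, 5.4]
gripper_width: 0.0423
gripper_force: 36.0
```

```bash
python3 k.py
```

```text
26.8 T [-0.561  0.568  0.207] F [-4.1 -0.1  5.4] yaw [ 3.13918666  0.01996563 -2.79149219] pos [ 0.45496252 -0.02679437  0.08889816] w 0.042276091420454444 q6 -0.41569674930299017
scene red 8 300.4 333.0
side red 11 367.7 276.5
```

>>> play_rows:
  series:
    - [[0,0,0],0.5]
    - [[0,0,0],0.5]
    - [[0,0,0],0.5]

```text
time: 27.2
tool_pos: [0.455, -0.0268, 0.0889]
tcp_rot: [3.137, 0.019, -2.911]
contact_force: [-3.9, 1.3, 5.9]
gripper_width: 0.0425
gripper_force: 36.0
```

```bash
python3 k.py
```

```text
27.2 T [-0.638  0.642  0.185] F [-3.9  1.3  5.9] yaw [ 3.13695121  0.01946897 -2.91140056] pos [ 0.45496246 -0.02679947  0.08889898] w 0.04248095225728125 q6 -0.2957221310492069
scene red 8 300.4 333.9
side red 10 367.8 276.8
```

>>> play_rows:
  series:
    - [[0,0,0],0.5]
    - [[0,0,0],0.5]
    - [[0,0,0],0.5]

```text
time: 27.6
tool_pos: [0.4549, -0.0268, 0.0889]
tcp_rot: [3.135, 0.019, -3.031]
contact_force: [-3.5, 0.9, 6.5]
gripper_width: 0.0423
gripper_force: 36.0
```

```bash
python3 k.py
```

```text
27.6 T [-0.69   0.748  0.205] F [-3.5  0.9  6.5] yaw [ 3.1347581   0.01860639 -3.03147705] pos [ 0.45491966 -0.02684872  0.0888658 ] w 0.042300594418136155 q6 -0.175691639556008
scene red 11 300.0 334.2
side red 8 367.6 277.1
```

>>> play_rows:
  series:
    - [[0,0,0],0.5]
    - [[0,0,0],0.5]
    - [[0,0,0],0.5]

```text
time: 28.0
tool_pos: [0.4549, -0.0269, 0.0889]
tcp_rot: [3.133, 0.018, 3.132]
contact_force: [-4.8, 1.4, 5.5]
gripper_width: 0.0424
gripper_force: 36.0
```

```bash
python3 k.py
```

```text
28.0 T [-0.748  0.726  0.274] F [-4.8  1.4  5.5] yaw [3.13271567 0.01768387 3.13172849] pos [ 0.45491703 -0.02686645  0.08888084] w 0.04237389399244287 q6 -0.05567745133247814
scene red 12 299.2 334.2
side red 7 367.9 277.1
```

>>> play_rows:
  series:
    - [[0,0,0],0.4]
    - [[0,0,0],0.4]
    - [[0,0,0],0]

```text
time: 28.4
tool_pos: [0.4549, -0.0268, 0.0886]
tcp_rot: [3.131, 0.017, 3.069]
contact_force: [-4.2, -0.2, 6.4]
gripper_width: 0.0423
gripper_force: 37.6
```

```bash
python3 k.py
```

```text
28.4 T [-0.529  0.879 -0.036] F [-4.2 -0.2  6.4] yaw [3.13109635 0.0167721  3.06860906] pos [ 0.45486867 -0.02681114  0.08860534] w 0.04232350264597756 q6 0.0071978947829796575
scene red 9 299.4 334.6
side red 6 367.7 277.2
```

>>> play_rows:
  series:
    - [[0,0,0],0.4]
    - [[0,0,0],0.4]

```text
time: 28.7
tool_pos: [0.4549, -0.0268, 0.0886]
tcp_rot: [3.13, 0.016, 3.004]
contact_force: [-4.9, -0.0, 5.7]
gripper_width: 0.0424
gripper_force: 37.7
```

```bash
python3 k.py
```

```text
28.7 T [-0.582  0.978  0.244] F [-4.9 -0.   5.7] yaw [3.12988351 0.01603711 3.00432592] pos [ 0.45489597 -0.02680459  0.08860298] w 0.04243753108121964 q6 0.07138808380034238
scene red 9 299.3 335.0
side red 8 367.9 277.9
```

>>> play_rows:
  series:
    - [[0,0,0],0.5]
    - [[0,0,0],0.5]

```text
time: 29.0
tool_pos: [0.4549, -0.0268, 0.0886]
tcp_rot: [3.129, 0.015, 2.924]
contact_force: [-5.0, -0.2, 6.7]
gripper_width: 0.0423
gripper_force: 37.7
```

```bash
python3 k.py
```

```text
29.0 T [-0.588  1.065  0.23 ] F [-5.  -0.2  6.7] yaw [3.12867677 0.01493085 2.92403019] pos [ 0.45486532 -0.02679482  0.0885774 ] w 0.04230172648447791 q6 0.15171368582399347
scene red 10 298.8 335.1
side red 6 367.7 278.5
```

>>> play_rows:
  series:
    - [[0,0,0],0.5]
    - [[0,0,0],0.5]

```text
time: 29.3
tool_pos: [0.4549, -0.0268, 0.0886]
tcp_rot: [3.128, 0.014, 2.844]
contact_force: [-4.7, 0.4, 5.9]
gripper_width: 0.042
gripper_force: 37.7
```

```bash
python3 k.py
```

```text
29.3 T [-0.606  1.072  0.245] F [-4.7  0.4  5.9] yaw [3.12757863 0.01382093 2.84403297] pos [ 0.45485656 -0.02681608  0.08856925] w 0.04201721844535454 q6 0.23169205189517303
scene red 10 297.9 334.6
side red 6 367.7 278.5
```

>>> play_rows:
  series:
    - [[0,0,0],0.5]
    - [[0,0,0],0.3]

```text
time: 29.6
tool_pos: [0.4549, -0.0268, 0.0886]
tcp_rot: [3.127, 0.013, 2.78]
contact_force: [-4.1, 0.8, 6.7]
gripper_width: 0.0423
gripper_force: 37.7
```

```bash
python3 k.py
```

```text
29.6 T [-0.626  1.117  0.203] F [-4.1  0.8  6.7] yaw [3.12673428 0.01294835 2.78047449] pos [ 0.45487475 -0.02679987  0.08859691] w 0.04233063728680467 q6 0.2953020328050269
scene red 9 297.6 334.6
side red 6 367.8 278.5
```

>>> play_rows:
  series:
    - [[0,0,0],0.5]
    - [[0,0,0],0.3]

```text
time: 29.9
tool_pos: [0.4549, -0.0268, 0.0886]
tcp_rot: [3.126, 0.012, 2.716]
contact_force: [-4.3, 0.5, 6.7]
gripper_width: 0.0418
gripper_force: 37.7
```

```bash
python3 k.py
```

```text
29.9 T [-0.671  1.157  0.226] F [-4.3  0.5  6.7] yaw [3.12602599 0.01193376 2.71642691] pos [ 0.45485088 -0.02682457  0.08858474] w 0.041831051953611705 q6 0.35934176552062047
scene red 11 297.7 335.3
side red 6 367.8 278.5
```

>>> play_rows:
  series:
    - [[0,0,0],0.5]
    - [[0,0,0],0.3]

```text
time: 30.2
tool_pos: [0.4548, -0.0268, 0.0886]
tcp_rot: [3.125, 0.011, 2.652]
contact_force: [-3.8, 0.3, 6.4]
gripper_width: 0.042
gripper_force: 37.7
```

```bash
python3 k.py
```

```text
30.2 T [-0.642  1.177  0.237] F [-3.8  0.3  6.4] yaw [3.1252913  0.01090138 2.65248574] pos [ 0.4548426  -0.02683284  0.08859092] w 0.04198315131327051 q6 0.4232613316855447
scene red 8 297.4 335.0
side red 6 367.8 278.5
```

>>> play_rows:
  series:
    - [[0,0,0],0.5]
    - [[0,0,0],0.3]

```text
time: 30.5
tool_pos: [0.4549, -0.0268, 0.0886]
tcp_rot: [3.125, 0.01, 2.589]
contact_force: [-4.2, 0.6, 6.0]
gripper_width: 0.0422
gripper_force: 37.7
```

```bash
python3 k.py
```

```text
30.5 T [-0.631  1.222  0.292] F [-4.2  0.6  6. ] yaw [3.12459184 0.00987763 2.58856018] pos [ 0.45488629 -0.0268169   0.08860966] w 0.042178377639633224 q6 0.4872247978146652
scene red 5 297.6 335.4
side red 4 368.0 278.8
```

>>> play_rows:
  series:
    - [[0,0,0],0.5]
    - [[0,0,0],0.3]

```text
time: 30.8
tool_pos: [0.4548, -0.0268, 0.0886]
tcp_rot: [3.124, 0.009, 2.525]
contact_force: [-3.2, -0.9, 7.1]
gripper_width: 0.0422
gripper_force: 37.7
```

```bash
python3 k.py; python3 - <<'E'
from h import *
import cv2
new=grab("scene")["image"];
o=cv2.cvtColor(cv2.imread("pics/scene0.png"),cv2.COLOR_BGR2RGB)
# bulb: darkest blob near expected bulb top projections for candidate y
d=grab("side");e=grab("scene")
for y in(.108,.112,.116,.120):
    print(y,proj(e,[.4438-(y-.11)*.096,y,.095]).round(1),proj(d,[.4438-(y-.11)*.096,y,.095]).round(1))
for n,im,(x0,y0,x1,y1) in(("scene",e["image"],(268,318,290,345)),("side",d["image"],(362,250,390,285))):
    m=(im[y0:y1,x0:x1].max(2)<50).astype(np.uint8);k,l,s,c=cv2.connectedComponentsWithStats(m)
    for i in range(1,k):
        if s[i,4]>12:print(n,s[i]+[x0,y0,0,0,0],c[i]+[x0,y0])
E
```

```text
30.8 T [-0.667  1.312  0.373] F [-3.2 -0.9  7.1] yaw [3.12408819 0.00871859 2.52467346] pos [ 0.45483393 -0.0268261   0.08859718] w 0.04215676455695581 q6 0.5511243510162194
scene red 6 297.0 335.3
side red 2 367.5 279.0
0.108 [281.1 330.8] [375.7 268.1]
0.112 [279.6 331.9] [376.1 269. ]
0.116 [278.  333.1] [376.6 270. ]
0.12 [276.4 334.2] [377.  270.9]
scene [277 328   7  11  56] [280.25       332.71428571]
scene [276 338  11   6  34] [281.64705882 340.88235294]
side [373 264   6  10  46] [375.84782609 268.32608696]
side [372 275   9   5  31] [376.         276.61290323]
```

```bash
cat > r.py <<'E'
from h import *
d=grab("wrist");im=d["image"].astype(int);p=proj(d,[.4465,.070,.034]);print("collar px",p)
m=((im[...,0]>90)&(im[...,0]>1.8*im[...,1])&(im[...,0]>1.8*im[...,2])).astype(np.uint8)
k,l,s,c=cv2.connectedComponentsWithStats(m)
for i in range(1,k):
    if s[i,4]>=2 and np.linalg.norm(c[i]-p)<80:print(s[i],c[i].round(1),onz(d,*c[i],.034).round(4))
E
python3 r.py; python3 - <<'E'
from workcell import robot
for _ in range(3): print(robot.get_state()["torque"].round(3))
E
```

```text
collar px [446.23146514 159.35913729]
[515 126   2   3   4] [515.5 127. ] [0.4534 0.11   0.034 ]
[439 151  18  26  73] [448.1 163.8] [0.4492 0.0697 0.034 ]
[-0.635  1.243  0.208]
[-0.635  1.243  0.208]
[-0.635  1.243  0.208]
```

The collar still shows some red, so I'll go on in small steps, watching both the torque and the red.

>>> play_rows:
  series:
    - [[0,0,0],0.2]
    - [[0,0,0],0.2]

```text
time: 31.3
tool_pos: [0.4548, -0.0268, 0.0886]
tcp_rot: [3.124, 0.008, 2.493]
contact_force: [-4.3, 0.4, 6.7]
gripper_width: 0.0417
gripper_force: 37.7
```

```bash
python3 k.py; python3 r.py
```

```text
31.3 T [-0.625  1.255  0.308] F [-4.3  0.4  6.7] yaw [3.12381796 0.00814046 2.49330671] pos [ 0.45483795 -0.02681883  0.08859315] w 0.04167518614754368 q6 0.582499560901855
scene red 3 297.3 335.7
side red 2 367.5 279.0
collar px [442.91511832 155.14639608]
[511 119   2   3   4] [511.2 120.2] [0.4533 0.1098 0.034 ]
[436 148  18  23  57] [445.5 159.7] [0.4495 0.0699 0.034 ]
```

>>> play_rows:
  series:
    - [[0,0,0],0.2]
    - [[0,0,0],0.2]

```text
time: 31.65
tool_pos: [0.4548, -0.0268, 0.0886]
tcp_rot: [3.124, 0.008, 2.461]
contact_force: [-4.3, 0.6, 7.5]
gripper_width: 0.0421
gripper_force: 37.7
```

```bash
python3 k.py; python3 r.py
```

```text
31.65 T [-0.567  1.293  0.375] F [-4.3  0.6  7.5] yaw [3.1235839  0.00754731 2.46137278] pos [ 0.45483015 -0.02681678  0.0885869 ] w 0.042081837018161664 q6 0.6144420336432412
scene red 2 297.5 335.5
side red 2 367.5 279.0
collar px [439.42739999 151.03556619]
[506 114   2   2   2] [506.5 114.5] [0.4534 0.1093 0.034 ]
[435 146  15  19  41] [442.2 155.1] [0.4493 0.07   0.034 ]
```

>>> play_rows:
  series:
    - [[0,0,0],0.15]
    - [[0,0,0],0.15]

```text
time: 32.0
tool_pos: [0.4549, -0.0268, 0.0886]
tcp_rot: [3.123, 0.007, 2.438]
contact_force: [-3.9, -0.1, 7.2]
gripper_width: 0.0422
gripper_force: 37.7
```

```bash
python3 k.py; python3 r.py
```

```text
32.0 T [-0.636  1.286  0.299] F [-3.9 -0.1  7.2] yaw [3.12338701 0.00714161 2.43762095] pos [ 0.4548687  -0.02679958  0.08858202] w 0.04221959251291019 q6 0.6382381325404707
scene red 3 296.7 335.3
side red 2 367.5 279.0
collar px [436.71722993 148.03330918]
[502 107   2   4   5] [502.6 108.2] [0.4525 0.1095 0.034 ]
[432 143  15  17  30] [439.2 151.2] [0.4488 0.0701 0.034 ]
```

>>> play_rows:
  series:
    - [[0,0,0],0.12]

```text
time: 32.25
tool_pos: [0.4548, -0.0268, 0.0886]
tcp_rot: [3.123, 0.007, 2.428]
contact_force: [-3.9, -0.5, 6.3]
gripper_width: 0.0422
gripper_force: 37.7
```

```bash
python3 k.py; python3 r.py
```

```text
32.25 T [-0.656  1.32   0.388] F [-3.9 -0.5  6.3] yaw [3.12333117 0.00695287 2.42813967] pos [ 0.45484385 -0.02683491  0.08858958] w 0.042186168127424165 q6 0.6476385165609833
scene red 1 297.0 335.0
side red 2 367.5 279.0
collar px [435.61152531 146.85325373]
[500 104   2   3   3] [500.3 105. ] [0.4516 0.1094 0.034 ]
[432 143  14  16  28] [438.9 150.9] [0.4495 0.0701 0.034 ]
```

```bash
python3 - <<'E'
from h import *
d=grab("wrist")
def integ(im,p,r,H):
    im=im.astype(float);x0,y0=int(p[0]-r),int(p[1]-r);c=im[max(y0,0):y0+2*r,max(x0,0):x0+2*r]
    e=np.clip(c[...,0]-1.25*np.maximum(c[...,1],c[...,2])-8,0,None)
    # area in mm^2 (camera heights H above collar), brightest redness as full
    full=np.sort(e.ravel())[-8:].mean()
    return round(e.sum(),0),round(full,1),round(e.sum()/140*(H/348*1000)**2,1)
for f,p,tz in(("w1",(332,112),.374),("w2",(447,206),.384),("w3",(489,243),.38),("w7",(324,150),.322)):
    im=cv2.cvtColor(cv2.imread(f"pics/{f}.png"),cv2.COLOR_BGR2RGB);print(f,integ(im,p,22,tz-.034))
C=-np.array(d["R"]).T@d["t"];print("cam",C,integ(d["image"],(438,151),22,C[2]-.034), d["image"][140:162,428:450,0].max())
E
```

```text
w1 (np.float64(12071.0), np.float64(203.1), np.float64(82.3))
w2 (np.float64(13997.0), np.float64(193.5), np.float64(101.1))
w3 (np.float64(16309.0), np.float64(208.4), np.float64(115.2))
w7 (np.float64(14728.0), np.float64(194.5), np.float64(72.1))
cam [0.39871425 0.02018363 0.23108227] (np.float64(3198.0), np.float64(147.5), np.float64(7.3)) 247
```

```bash
cat > si.py <<'E'
from h import *
def integ(im,x,y,r=9):
    c=im[y-r:y+r+1,x-r:x+r+1].astype(float); return np.clip(c[...,0]-1.25*np.maximum(c[...,1],c[...,2])-8,0,None)
if __name__=="__main__":
    o=cv2.cvtColor(cv2.imread("pics/scene0.png"),cv2.COLOR_BGR2RGB);a=integ(o,305,330)
    n=grab("scene")["image"];b=integ(n,297,335); print(a.sum(),b.sum(),b.sum()/a.sum()); print(b[4:15,4:15].astype(int)); print(a[4:15,4:15].astype(int))
E
python3 si.py
```

```text
2060.0 853.75 0.41444174757281554
[[ 0  0  0  0  0  0  0  0  0  0  0]
 [ 0  0  0  0  0  0  0  0  0  0  0]
 [ 0  0  0  0  0  0  0  0  0  0  0]
 [ 0  0  0  0  0  0  0  0  0  0  0]
 [ 0  0 13 56 17  0  0  0  0  0  0]
 [ 0  0 21 62 75 50  0  0  0  0  0]
 [ 0  0  0 21 22 62 13  0  0  0  0]
 [ 0  0  0  0  0 12 24  0  0  0  0]
 [ 0  0  0  0  0  0 19 35  0  0  0]
 [ 0  0  0  0  0  0  0 55  0  0  0]
 [ 0  0  0  0  0  0  0 27 31  0  0]]
[[  0   0   0   0   0   0   0   0   0   0   0]
 [  0   0   0   0   0   0   0   0   0   0   0]
 [  0   0   0   0   0   0   0   0   0   0   0]
 [  0   0  25 105 105  30   0   0   0   0   0]
 [  0   0  28  71  89 122  71   0   0   0   0]
 [  0   0  23  39  45  77 119   0   0   0   0]
 [  0   0   0   0   0  37  86  60   0   0   0]
 [  0   0   0   0   0   0  55  86  29   0   0]
 [  0   0   0   0   0   0  24  67  46   0   0]
 [  0   0   0   0   0   0   0  30  75  45   0]
 [  0   0   0   0   0   0   0  39  77  41   0]]
```

>>> play_rows:
  series:
    - [[0,0,0],0.2]

```text
time: 32.6
tool_pos: [0.4548, -0.0268, 0.0886]
tcp_rot: [3.123, 0.007, 2.412]
contact_force: [-3.2, 0.3, 6.5]
gripper_width: 0.0421
gripper_force: 37.7
```

```bash
python3 k.py|head -1; python3 si.py|head -1;python3 r.py
```

```text
32.6 T [-0.655  1.299  0.396] F [-3.2  0.3  6.5] yaw [3.12323239 0.00662993 2.41204728] pos [ 0.45483469 -0.02681054  0.08859002] w 0.042134118474060525 q6 0.6637800816316354
2060.0 26.0 0.01262135922330097
collar px [433.71465484 144.88981014]
[497 102   4   5   6] [498.2 103.7] [0.4525 0.109  0.034 ]
[433 144  11  12  19] [437.8 149.3] [0.4499 0.0703 0.034 ]
```

>>> play_rows:
  series:
    - [[0,0,0],0.2]

```text
time: 32.9
tool_pos: [0.4548, -0.0268, 0.0886]
tcp_rot: [3.123, 0.006, 2.396]
contact_force: [-3.9, -0.1, 6.4]
gripper_width: 0.042
gripper_force: 37.7
```

```bash
python3 k.py|head -1; python3 si.py|head -12;python3 r.py
```

```text
32.9 T [-0.611  1.338  0.421] F [-3.9 -0.1  6.4] yaw [3.12316738 0.00628983 2.3960422 ] pos [ 0.45481598 -0.02682553  0.08856855] w 0.0420357709653466 q6 0.6797529342735469
2060.0 36.5 0.01771844660194175
[[ 0  0  0  0  0  0  0  0  0  0  0]
 [ 0  0  0  0  0  0  0  0  0  0  0]
 [ 0  0  0  0  0  0  0  0  0  0  0]
 [ 0  0  0  0  0  0  0  0  0  0  0]
 [ 0  0  0  0  0  0  0  0  0  0  0]
 [ 0  0  0  0  0 10  0  0  0  0  0]
 [ 0  0  0  0  0  0  0  0  0  0  0]
 [ 0  0  0  0  0  0  0  0  0  0  0]
 [ 0  0  0  0  0  0  0  0  0  0  0]
 [ 0  0  0  0  0  0  0  0  0  0  0]
 [ 0  0  0  0  0  0  0  0  0  0  0]]
collar px [431.7868682  142.95921821]
[434 145   7   7  10] [437.  148.3] [0.4507 0.0704 0.034 ]
```

The red vanished in the scene view at about the last step (roughly 14–15 N). I'll let go and back off.

>>> play_rows:
  series:
    - [[0,0,0],0]
    - [[0,0,0],0]
    - [[0,0,0],0]
    - [[0,0,0],0]
    - [[0,0,0],0]
  claw: 100

```text
time: 33.6
tool_pos: [0.4558, -0.0265, 0.088]
tcp_rot: [3.121, 0.006, 2.395]
contact_force: [-0.5, -0.6, -1.8]
gripper_width: 0.0853
gripper_force: 0.0
```

>>> play_rows:
  series:
    - [[0,0,-0.3],0]
    - [[0,0,-0.6],0]
    - [[0,0,-0.9],0]
    - [[0,0,-1],0]
    - [[0,0,-1],0]
    - [[0,0,-1],0]
    - [[0,0,-0.6],0]
    - [[0,0,0],0]

```text
time: 34.4
tool_pos: [0.4548, -0.028, 0.2259]
tcp_rot: [3.118, 0.011, 2.395]
contact_force: [0.2, 0.0, -0.2]
gripper_width: 0.0852
gripper_force: 0.0
```

```bash
python3 k.py; python3 si.py|head -1; python3 - <<'E'
from h import *
a=grab("scene");b=grab("side")
def bulb(d,x0,y0,x1,y1):
    m=(d["image"][y0:y1,x0:x1].max(2)<55).astype(np.uint8);k,l,s,c=cv2.connectedComponentsWithStats(m)
    i=[j for j in range(1,k) if s[j,4]>12];print([(s[j]+[x0,y0,0,0,0]).tolist()+c[j].round(1).tolist() for j in i]);j=min(i,key=lambda j:c[j][1]);return c[j]+[x0,y0]
p,q=bulb(a,268,318,292,345),bulb(b,362,255,390,285)
print(p,q,"bulb",tri((a,*p),(b,*q)))
print([proj(a,[.442,.115,z]).round(1) for z in(.008,.095)],[proj(b,[.442,.115,z]).round(1) for z in(.008,.095)])
E
```

```text
34.4 T [-0.021 -0.043  0.025] F [ 0.2  0.  -0.2] yaw [3.11772089 0.0109143  2.39486179] pos [ 0.45481802 -0.02801023  0.22587414] w 0.08522058960763436 q6 0.6773974610535317
scene red 0 0 0
side red 0 0 0
2060.0 32.5 0.015776699029126214
[[277, 328, 7, 11, 59, 12.2, 14.9], [276, 338, 11, 6, 36, 13.4, 22.9]]
[[373, 264, 6, 10, 49, 13.7, 13.4], [372, 275, 9, 5, 34, 13.9, 21.5]]
[280.18644068 332.88135593] [375.73469388 268.36734694] bulb [0.44300179 0.11086254 0.09453943]
[array([281.5, 354.2]), array([278.7, 333.2])] [array([375.7, 296.6]), array([377. , 269.7])]
```

```bash
python3 - <<'E'
from h import *
a=grab("scene");b=grab("side")
t,c=tri((a,280.2,332.9),(b,375.7,268.4)),tri((a,281.4,340.9),(b,375.9,276.5));print(t,c,t-c)
print(robot.finish_job())
E
```

```text
[0.44305618 0.11080598 0.0943806 ] [0.44084088 0.11130081 0.06817471] [ 0.00221529 -0.00049483  0.02620589]
the job is handed in; nothing more can be done
None
```

The job is handed in: the dropper bottle stands upright in the V nest, clamped at roughly 14–15 N (just past the point where the red collar vanished in the scene camera), and the gripper has let go and backed off; no verdict came back, and the torque reading while turning suggested the squeeze could be a few newtons higher (about 17–19 N).

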